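# Let the big wooden ball out of the lever dispenser

### The job

The white dispenser on the table holds one big and one small wooden ball, each in its own lane behind a lid. With the fingertips, press the lever beside the big ball's lane all the way down so that its lid lifts and the ball rolls out into the tray in front, then ease the lever back up slowly so that the lid comes down gently without slamming. Touch only that lever: grasp nothing, keep the other lid shut, do not touch the lids or balls, leave the goods around undisturbed, and finish clear with both lids closed.

Things in the scene. Friction and masses are not known exactly. Their poses are not given: they have to be found in the camera images.
- dispenser: white two-lane ball dispenser fixed to the table. Origin: on the table, midway between the lanes. -x runs down the lanes to the open trays (towards the robot), +y to the left lane, z up. x -178 to +66 mm; 124 mm wide, 105 mm high behind the lids, lanes open above. Lane centres y = +29.5 (left), -29.5 mm (right). Paddles outside at y = +-110 mm, x -105 mm at rest.
- big_ball: wooden ball, 44 mm across, in one of the two lanes behind its lid (left or right varies). Origin at its centre.
- small_ball: wooden ball, 28 mm across, in the other lane behind its lid; it must stay there. Origin at its centre.
- left_lever (a joint): left lever, steel arm with a grey paddle outside the dispenser's left (+y) wall; lifts only the left lid. 0 = at rest, paddle raised; 0.46 rad = fully pressed, at its stop. Sprung: pressing the paddle takes about 4.5 N at first and 7 N at the bottom; let go, it flies back and the lid slams.
- left_paddle (a point): middle of the top of the left lever's paddle (40 mm along the dispenser's x, 38 mm along y, 8 mm thick), moving with it: 121 mm above the table at rest, 57 mm fully pressed. Its arc has 140 mm radius about an axle along y that lies 136 mm behind the resting paddle (+x), 85 mm above the table; it tilts 0.23 rad either way, level halfway.
- left_lid (a joint): left lid: clear flap with a white lower edge, 50 mm wide, 56 mm tall, hanging across its lane from a bar 98 mm above the table; it swings out and up towards the tray. 0 = shut, 1.4 rad = fully open; lid angle = 3.04 x left lever angle. It slams if it closes faster than 3.5 rad/s in its last 0.9 rad (about 160 mm/s at the paddle); 30 mm/s is gentle.
- left_tray (a point): centre of the left tray's floor, 23 mm above the table, 119 mm in front (-x) of the dispenser's origin. The tray is the open front end of the left lane, 53 mm wide, reaching from the lid (64 mm in front of the origin) to the end wall (172 mm in front); the floor slopes 12 degrees down to that wall. Tray walls are 50 mm high.
- right_lever (a joint): right lever, steel arm with a grey paddle outside the dispenser's right (-y) wall; lifts only the right lid. 0 = at rest, paddle raised; 0.46 rad = fully pressed, at its stop. Sprung: pressing the paddle takes about 4.5 N at first and 7 N at the bottom; let go, it flies back and the lid slams.
- right_paddle (a point): middle of the top of the right lever's paddle (40 mm along the dispenser's x, 38 mm along y, 8 mm thick), moving with it: 121 mm above the table at rest, 57 mm fully pressed. Its arc has 140 mm radius about an axle along y that lies 136 mm behind the resting paddle (+x), 85 mm above the table; it tilts 0.23 rad either way, level halfway.
- right_lid (a joint): right lid: clear flap with a white lower edge, 50 mm wide, 56 mm tall, hanging across its lane from a bar 98 mm above the table; it swings out and up towards the tray. 0 = shut, 1.4 rad = fully open; lid angle = 3.04 x right lever angle. It slams if it closes faster than 3.5 rad/s in its last 0.9 rad (about 160 mm/s at the paddle); 30 mm/s is gentle.
- right_tray (a point): centre of the right tray's floor, 23 mm above the table, 119 mm in front (-x) of the dispenser's origin. The tray is the open front end of the right lane, 53 mm wide, reaching from the lid (64 mm in front of the origin) to the end wall (172 mm in front); the floor slopes 12 degrees down to that wall. Tray walls are 50 mm high.
- coasters_sun: bystander: loose round stack of mustard crochet coasters, 132 mm across, 37 mm high. Origin at the centre of its underside.
- coasters_plum: bystander: loose round stack of purple crochet coasters, 115 mm across, 28 mm high. Origin at the centre of its underside.
- scrubby_peach: bystander: loose round peach crochet scrubby, 88 mm across, 43 mm high with its card. Origin at the centre of its underside.

How it is judged:
By the outcome, as a careful person would: the job done as asked, in the order asked, and still so for the second after the job is handed in, with the robot touching nothing.
It also fails if it takes over 42 s, if anything falls off the work surface, if the arm or the gripper's body presses on something with over 40 N, if the wrist force passes 120 N, or if a joint passes its speed limit or range.

### The arm

A 6-joint arm with a two-finger parallel gripper is mounted at the origin on a cart in front of the work surface, level with it; the furniture and walls round the work are solid. World frame = base frame: x ahead of the robot, y to its left, z up, the work surface at z = 0. Lengths are in m, angles in rad, forces in N, time in s.
With the tool pointing down it reaches from about 0.275 to 0.75 m from the base axis. Payload 10.2 kg.
Tool frame: the origin (TCP) lies midway between the tips of the shut fingers; the grasp point (between the pads) lies 19 mm behind it (env.hold_point_z is the distance from the TCP to the grasp point, in m); z points along the fingers, y is the line along which they close (so a half turn about z gives the same grasp; the last joint's range is limited). The gripper opens to 85 mm and grips with 20 to 120 N. Pads are 22 mm wide; open, the fingers measure 114 mm over their backs; the gripper's body (76 mm by 85 mm) begins 54 mm behind the grasp point. The pads swing forward as they close: fully open they stand 13 mm farther back than shut.
Start: joints at [-0.223, 0.313, 1.498, -0, 1.331, -0.223], TCP at [0.525, -0, 0.231] pointing down, gripper open.
Joint ranges: [-2.94, 2.94], [-0.97, 2.17], [0.19, 2.56], [-1.23, 4.37], [0.02, 3.11], [-2.88, 2.88]. Speed limits (rad/s): [2.39, 2.39, 3.01, 3.14, 3.14, 3.14].

### API

Orientations are given as a unit quaternion [x, y, z, w].
In Python, from bench import env, kinematics, monitor, eyes, job gives the robot as it stands. The module is installed in compiled form; this text tells all that it offers. Calls block until the motion is done:
- env.reach(position, orientation): joint-space move of the TCP to a pose.
- env.movel(position, velocity=0.15, frame=None, guard=None): straight line of the TCP; frame=None keeps the orientation; velocity is the mean speed in m/s. With guard (N) it stops when the force on the tool has changed by that much, and returns True; else False.
- env.set_joints(angles): joint-space move.
- env.release() and env.close_gripper(effort=None): open the fingers fully, or close them until they stop; effort is the grip in N (None keeps the last).
- env.hold(seconds).
- kinematics.ik(position, orientation): joint angles nearest the present ones, or None.
- monitor.sense(): the state.
- eyes.grab_frame(name): name is "scene" or "side" or "wrist"; returns a dict with "frame" (480x640x3 uint8, red, green, blue), "mtx" (3x3 intrinsics, pixels), "view" (4x4, takes a point from world to camera coordinates). Camera axes: x right, y down, z forward; pixel columns grow to the right and rows downward; lengths in m; the calibration is good to about 2 mm. A picture is of the moment at which its call begins. There is no depth.
A pose or a line that the arm cannot do raises env.MotionError and nothing moves.
- job.hand_in(): hands the job in; it is judged then, once.
The state is a dict: "clock": time; "joints": joint angles; "qvel": joint speeds; "joint_efforts": joint torques, N m; "position": TCP position; "ee_rot": TCP orientation; "contact_force": force on the tool from outside, world axes, zero at the start; "ft_torque": the same for the moment, N m; "finger_gap": opening from 0.0 (shut) to 1.0 (fully open); "gripper_force": force on a finger pad.
Only numpy, scipy, OpenCV 4.12 (cv2) and the standard library are available. Lean on these libraries where they do the work, as an engineer would, in place of code of your own. Each camera call takes 0.05 s, during which the arm holds its last target. There are 200 camera calls.

## Working session

There is one attempt and no reset: what is moved stays moved. The work goes in short steps, each a Python script; the robot and the scene stay as the last script left them, time stands still between calls to the robot, and variables do not carry over. Pictures are saved under pics/ and viewed, at most 10 in all, crops included, and the job is handed in when it is done.

```bash
mkdir -p pics; python3 - <<'E'
from bench import env,monitor,eyes
import cv2,numpy as np
for n in ("scene","side"):
    f=eyes.grab_frame(n); cv2.imwrite(f"pics/{n}0.png",f["frame"][:,:,::-1]); np.savez(f"{n}0.npz",**f)
    print(n,f["mtx"].round(1).tolist(),f["view"].round(3).tolist())
s=monitor.sense();print(s["clock"],s["ee_rot"],s["contact_force"])
E
```

```text
scene [[490.3, 0.0, 312.6], [0.0, 490.3, 235.8], [0.0, 0.0, 1.0]] [[0.734, -0.679, 0.008, -0.397], [-0.443, -0.488, -0.752, 0.299], [0.515, 0.549, -0.659, 0.849], [0.0, 0.0, 0.0, 1.0]]
side [[447.5, 0.0, 315.7], [0.0, 447.5, 238.5], [0.0, 0.0, 1.0]] [[-0.999, -0.043, 0.018, 0.529], [-0.035, 0.424, -0.905, 0.13], [0.031, -0.904, -0.425, 1.032], [0.0, 0.0, 0.0, 1.0]]
0.1 [ 7.07095463e-01  7.07117882e-01 -2.90963077e-04 -4.70952676e-04] [-0.77781496  0.36531091 -0.44235548]
```

View pics/scene0.png

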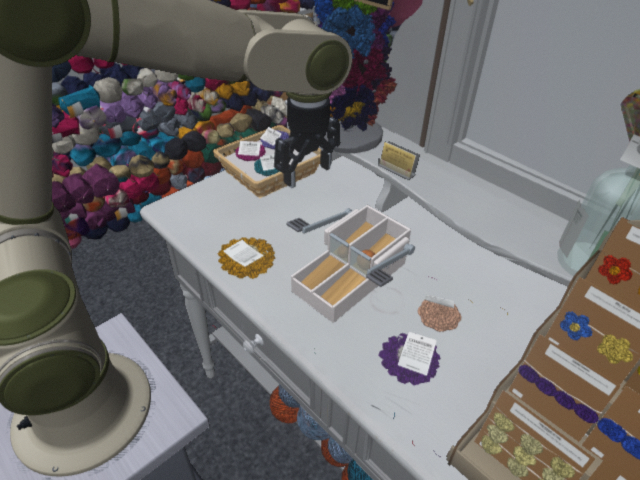

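View pics/side0.png

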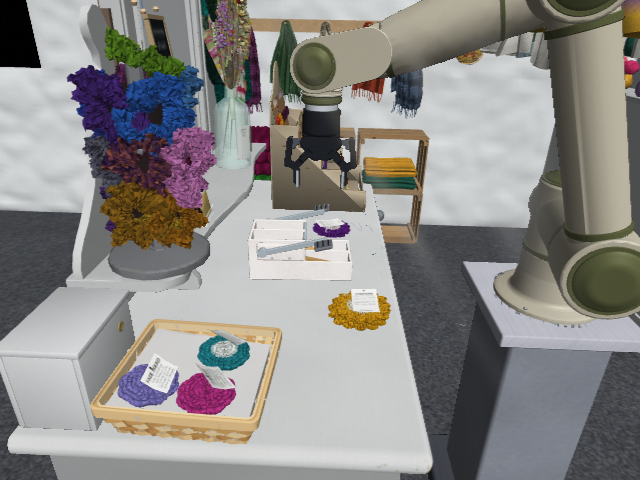

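The scene view shows the dispenser at about (350,260), with paddles near (298,225) and (380,278). A ball may be visible at (368,252), so I'll enlarge that area.

```bash
python3 - <<'E'
import cv2
a=cv2.imread("pics/scene0.png")[190:325,270:430]; cv2.imwrite("pics/c1.png",cv2.resize(a,None,fx=4.4,fy=4.4,interpolation=cv2.INTER_CUBIC))
a=cv2.imread("pics/side0.png")[195:290,235:365]; cv2.imwrite("pics/c2.png",cv2.resize(a,None,fx=6,fy=6,interpolation=cv2.INTER_CUBIC))
E
```

```text
(no output)
```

View pics/c1.png

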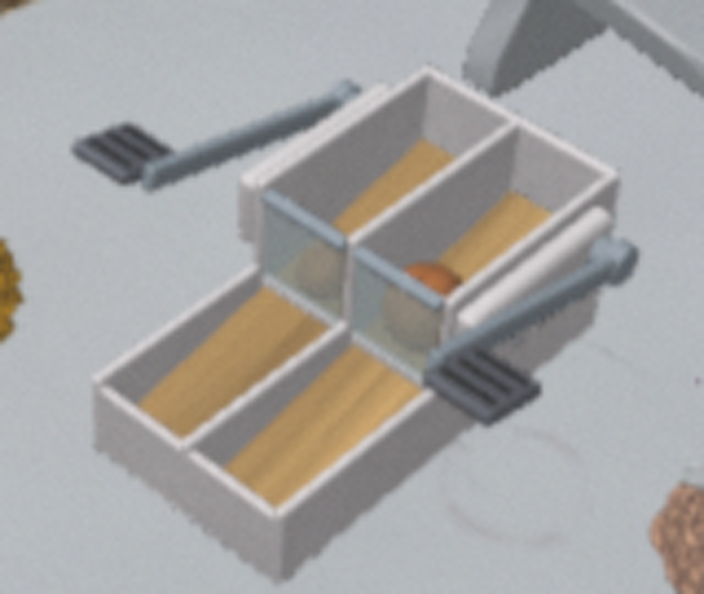

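View pics/c2.png

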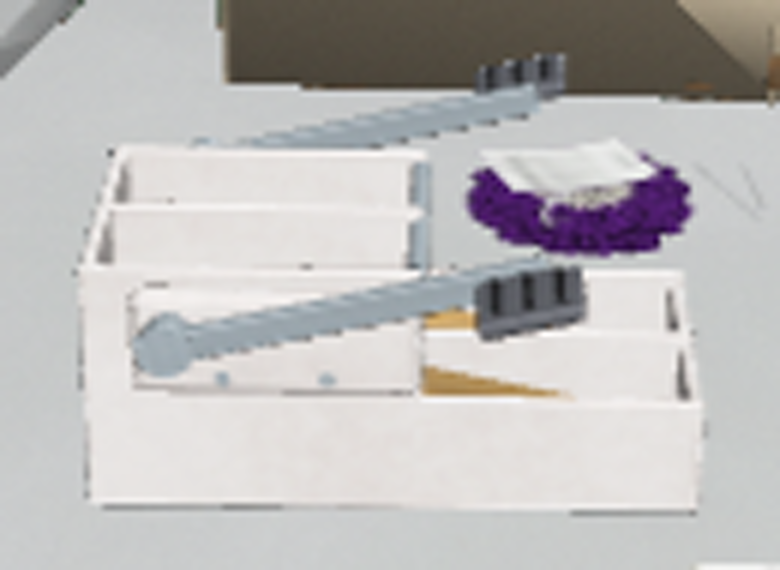

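The big ball is in the right lane: in crop 1 it shows above the lid at (433,275). The small one is in the left lane at (320,272). I'll get the dispenser pose from the wall corners and check it against the right paddle.

```bash
cat > h.py <<'E'
import numpy as np
def cast(f,u,v,z):
    R,t=f["view"][:3,:3],f["view"][:3,3]; c=-R.T@t
    d=R.T@np.linalg.solve(f["mtx"],[u,v,1]); return c+d*(z-c[2])/d[2]
E
python3 - <<'E'
import numpy as np
from h import cast
f=np.load("scene0.npz"); g=np.load("side0.npz")
P=lambda u,v,z:cast(f,270+u/4.4-.4,190+v/4.4-.4,z)
S=lambda u,v,z:cast(g,235+u/6-.4,195+v/6-.4,z)
m=[(P(100,380,.05),(-178,62)),(P(280,513,.05),(-178,-62)),(P(428,70,.105),(66,62)),(P(615,175,.105),(66,-62))]
w=np.array([a[:2] for a,_ in m]);l=np.array([b for _,b in m])/1e3
W=(w-w.mean(0))@[1,1j];L=(l-l.mean(0))@[1,1j]
k=np.vdot(L,W);yaw=np.angle(k);r=k/abs(k)
o=w.mean(0)@[1,1j]-r*(l.mean(0)@[1,1j])
print("yaw",yaw,"origin",o,"scale",abs(k)/np.vdot(L,L).real,"res mm",(abs(W-r*L)*1e3).round(1))
print("R paddle pred",o+r*(-.105-.11j)," seen",P(483,383,.121)[:2], "side",S(520,72,.121)[:2])
print("L paddle pred",o+r*(-.105+.11j)," seen",P(122,151,.121)[:2],"side",S(528,300,.117)[:2])
E
```

```text
yaw 0.04921470203641448 origin (0.6225779005951475-0.08978520863523631j) scale 0.9690348181702512 res mm [5.1 4.7 4.1 4.2]
R paddle pred (0.5231164666067537-0.20481747866835526j)  seen [ 0.52126317 -0.20516102] side [ 0.52555502 -0.20434937]
L paddle pred (0.5122936023799032+0.014916145544979872j)  seen [0.50947606 0.01532952] side [0.51552709 0.01644977]
```

The pose agrees with both views within a few mm, and the wrong scale of 3 % doesn't matter here. Next I'll shut the gripper, go above the right paddle and touch it with a guard.

```bash
python3 - <<'E'
from bench import env,monitor,eyes
import cv2
env.close_gripper()
q=monitor.sense()["ee_rot"]
xy=[0.521,-0.208]
env.reach([*xy,0.20],q)
env.movel([*xy,0.145],0.08)
s=monitor.sense();print(s["clock"],s["position"],s["contact_force"],s["finger_gap"])
ims=[]
f=eyes.grab_frame("scene")["frame"][150:330,270:450]; g=eyes.grab_frame("side")["frame"][120:300,210:390]
cv2.imwrite("pics/a1.png",cv2.resize(cv2.hconcat([f,g]),None,fx=2.2,fy=2.2)[:,:,::-1])
E
```

```text
2.5583 [ 0.52127414 -0.20807304  0.14550701] [ 0.23610424 -0.94407271 -0.29806361] -0.0011308008536639934
```

View pics/a1.png

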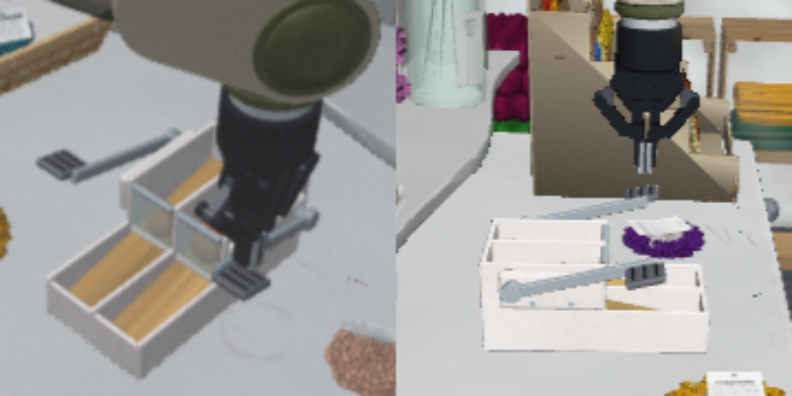

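The shut fingertips sit just above the right paddle, tips at (645,172) over the paddle at (643,190) in the side half. I'll press now.

```bash
python3 - <<'E'
from bench import env,monitor,eyes
import cv2
xy=[0.521,-0.208]
def st(t):
    s=monitor.sense();print(t,round(s["clock"],2),s["position"].round(4),s["contact_force"].round(1))
print(env.movel([*xy,0.105],0.03,guard=3)); st("touch")
print(env.movel([*xy,0.066],0.04)); st("near")
print(env.movel([*xy,0.050],0.015,guard=12)); st("bottom")
env.hold(1.0); st("held")
f=eyes.grab_frame("scene")["frame"][150:330,270:450]; g=eyes.grab_frame("side")["frame"][120:300,210:390]
cv2.imwrite("pics/a2.png",cv2.resize(cv2.hconcat([f,g]),None,fx=2.2,fy=2.2)[:,:,::-1])
E
```

```text
True
touch 3.48 [ 0.5208 -0.208   0.1212] [ 0.2 -0.7  2.9]
False
near 5.02 [ 0.5216 -0.2079  0.0662] [1.2 1.5 6.4]
True
bottom 5.72 [ 0.5224 -0.2082  0.0575] [-3.5  1.3 10.1]
held 6.72 [ 0.5224 -0.2082  0.0576] [-3.5  3.2 10.9]
```

View pics/a2.png

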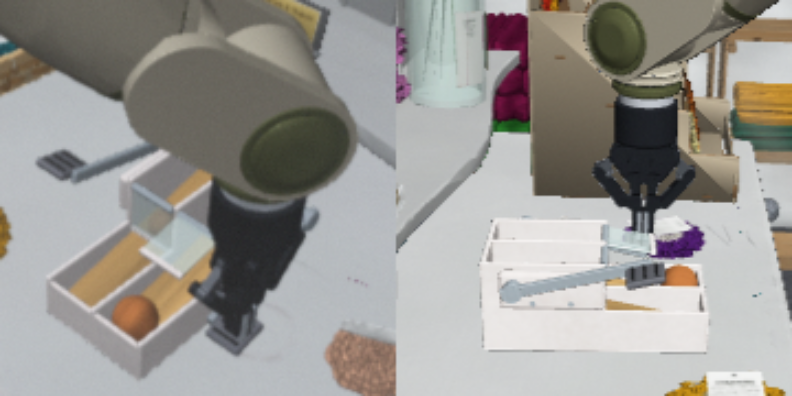

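The ball is in the right tray at (135,317) and the right lid is fully up, with force above the spring's 7 N. I'll press a little more to confirm the stop, then ease up slowly.

```bash
python3 - <<'E'
from bench import env,monitor,eyes
import cv2
xy=[0.5215,-0.208]
def st(t):
    s=monitor.sense();print(t,round(s["clock"],2),s["position"].round(4),s["contact_force"].round(1))
print(env.movel([*xy,0.050],0.01,guard=10)); st("stop")
env.movel([*xy,0.110],0.02); st("up")
env.movel([*xy,0.130],0.015); st("off")
env.hold(0.5)
env.movel([*xy,0.21],0.1); st("clear")
f=eyes.grab_frame("scene")["frame"][150:330,270:450]; g=eyes.grab_frame("side")["frame"][120:300,210:390]
cv2.imwrite("pics/a3.png",cv2.resize(cv2.hconcat([f,g]),None,fx=2.2,fy=2.2)[:,:,::-1])
E
```

```text
True
stop 7.17 [ 0.5225 -0.2082  0.0575] [-3.6  1.5 10.7]
up 9.96 [ 0.5215 -0.208   0.11  ] [ 3.8 -0.1  3.3]
off 11.44 [ 0.5214 -0.208   0.1299] [-0.6  0.  -0.3]
clear 12.89 [ 0.5212 -0.2078  0.2093] [-1.1  1.3  0.2]
```

View pics/a3.png

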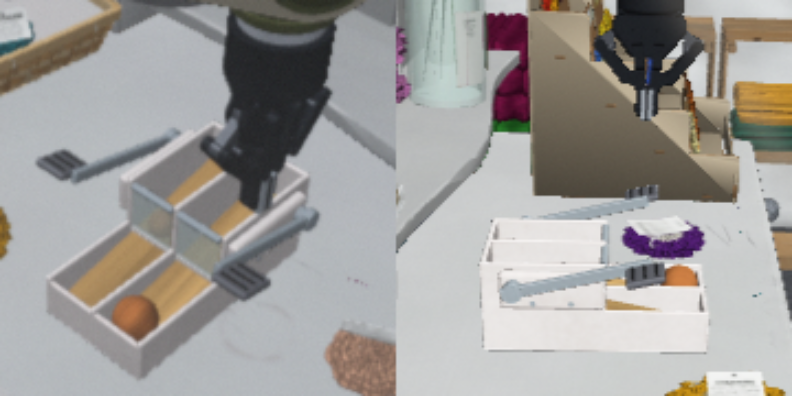

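Both lids are shut, the big ball is in the right tray at (135,317), the small ball is still behind its lid, and the lever is back up with the gripper clear.

```bash
python3 -c "
from bench import job
print(job.hand_in())"
```

```text
the job is handed in; nothing more can be done
None
```

The big ball is in the right tray: I pressed the right lever to its stop and eased it back at about 20 mm/s, both lids are shut, the small ball is still behind its lid, the gripper is clear, and the job is handed in at about 13 s on the robot's clock.

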